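# Read the culture dish through the hand lens

## Robot

A 6-joint arm with a two-finger parallel gripper is mounted at the origin on a cart in front of the work surface, level with it; the furniture and walls round the work are solid. World frame = base frame: x ahead of the robot, y to its left, z up, the work surface at z = 0. Lengths are in mm, angles in rad, forces in N, time in s.
With the tool pointing down it reaches from about 300 to 775 mm from the base axis. Payload 14.6 kg.
Tool frame: the origin (TCP) lies between the finger pads; the fingertips stand 19 mm ahead of it and the grasp point (between the pads) is the TCP (manip.tcp_to_tips is the distance from the TCP to the fingertips, in mm); x points along the fingers, z is the direction in which the jaws open and shut, and the axes are right-handed (so a half turn about x gives the same grasp; the last joint's range is limited). The gripper opens to 94 mm and grips with 3 to 60 N. Pads are 16 mm wide; open, the fingers measure 119 mm over their backs; the gripper's body (75 mm by 177 mm) begins 78 mm behind the grasp point.
Start: joints at [1.207, 0.3, 1.521, -0, 1.321, -0.067], TCP at [160.851, 525.943, 224.446] pointing down, gripper open.
Joint ranges: [-3.03, 3.03], [-0.79, 2.21], [0.23, 2.52], [-1.04, 4.18], [0, 3.07], [-2.55, 2.55]. Speed limits (rad/s): [2.22, 2.22, 2.57, 3.14, 3.14, 3.14].

## Interface

Orientations are given as [roll, pitch, yaw] about the fixed x, y, z axes, in that order (R = Rz(yaw) Ry(pitch) Rx(roll)).
In Python, from cell import manip gives the robot as it stands.
- The arm moves only by the tool jog_arm, never from a script. Its argument "moves" is a list that holds one entry, the list of rows, each a list of 6 numbers: the shift along the world's x, y, z in mm, then the turn, a rotation vector about the world's x, y, z in degrees. In form: [[[dx, dy, dz, wx, wy, wz], ...]]. A call has 1 to 5 rows; each row shifts and turns the pose as measured when the row begins; what a row does not reach is not made up. A row lasts 1/10 s, in which the tool goes at most 50 mm and 8.59 degrees, less where a joint would pass 70% of its speed; a pose out of reach is approached as far as the arm can. A call is refused whole if a number of a shift passes 50 or a number of a turn 8.59, either way. A call with a gripper value outside its range is refused whole. "gripper" is the opening, from -1 (shut) to 1 (fully open), set as the call begins (left out, the last holds). The fingers move at their own pace and stop on an object; "squeeze" is the grip in N (left out, the last holds). Time passes only in rows, so rows that do not move let the fingers close. It gives the time, the measured TCP pose, the force and the opening at its end, in the units of the state.
- manip.read_state(): the state, without advancing time (a new reading comes with each control period).
- manip.camera(name): name is "scene" or "top" or "wrist"; returns (picture, depth): 480x640x3 uint8, blue, green, red; 480x640 float32, mm along the optical axis (not along the pixel's ray), 0 where there is no reading.
- manip.camera_params(name): a dict with "fx", "fy", "cx", "cy" (pixels), "rvec" (rotation vector, rad) and "tvec" (3), from world to camera coordinates, as OpenCV has them. Camera axes: x right, y down, z forward; pixel columns grow to the right and rows downward; lengths in mm; the calibration is good to about 2 mm. A picture is of the moment at which its call begins: read the wrist's pose just before it. camera_params takes no time and is no camera call; for the wrist camera it gives the pose at the moment of the call.
- manip.sign_off(): hands the job in, once; it reports no verdict.
The state is a dict: "clock": time; "joints": joint angles; "qd": joint speeds; "effort": joint torques, N m; "eef_pos": TCP position; "eef_rot": TCP orientation; "wrist_force": force on the tool from outside, world axes, zero at the start; "moment": the same for the moment, N m; "finger_gap": finger opening in mm.
Only numpy, scipy, OpenCV 4.12 (cv2) and the standard library are available. Lean on these libraries where they do the work, as an engineer would, in place of code of your own. Each camera call takes 0.05 s, during which the arm holds its last target. There are 200 camera calls.

## Task

Slide the viewing stage's carriage by its knob fully home against its end stop, so that the culture dish comes beside the height post. Then take the hand lens by its handle and hold it level and still over the middle of that dish, with the lens at the height of the post's pointer and touching nothing but your gripper; finish while holding it there. Do not shift the pointer, do not knock the lens against the stage, and leave everything else on the bench where it stands.

Things in the scene. Friction and masses are not known exactly. Their poses are not given: they have to be found in the camera images.
- stage: viewing stage, fixed on the left part of the bench: grey base plate 180 x 240 mm, its top 12 mm above the bench; origin on the bench under the plate's centre; x across it (at yaw 0 away from the robot), y along the slide, z up. Aluminium end blocks 31 mm high stand at y = -106 and +106 mm. A steel post 10 mm thick and 162 mm high stands at x = +76, y = +45 mm (far side of the carriage's final place).
- carriage (a joint): travel of the stage's aluminium carriage (with dish and knob) along the stage's +y, in m: 0 at the -y end, 0.09 at the end stop (fully home); it starts between 0 and 0.03 and stays where it is left; about 3 N of friction
- slide_knob (a point): grey upright round knob on the carriage's near edge, 22 mm across and 24 mm high at its head, its top 72 mm above the bench; this point is the head's centre, 60 mm above the bench (grip or push it here), 72 mm to the stage's -x of the dish's centre; axes as the stage
- dish_centre (a point): centre of the top of the round lidded culture dish (90 mm across, top about 43 mm above the bench), seated on the carriage (it can turn there but not come off) and travelling with it; axes as the stage
- focus_mark (a point): tip of the white pointer on the stage's post, which marks the height for the lens: between 85 and 130 mm above the bench, different every time. The tip is 51 mm to the stage's +x of the dish's centre once the carriage is home and points toward it; the pointer is 4 mm thick, its white collar 22 mm across behind it clamps on the post and slips if pushed with about 8 N
- lens_centre (a point): centre of the glass of the hand lens, a loose 70 g (roughly) reading lens lying flat on the right part of the bench: round aluminium rim 64 mm across and 12 mm thick with a straight handle. This point is 10 mm above the bench as it lies; its z is the lens's axis (up as it lies, vertical when the lens is level), the handle points along its -x
- loupe_handle (a point): point in the middle of the lens's white handle near its balance point (which lies 66 mm behind the lens centre), 75 mm from the lens centre along the lens's -x, 10 mm above the bench as it lies. The handle is a bar with flat sides, 16 mm wide (y) and 20 mm high (z), from 44 to 136 mm behind the lens centre; axes as the lens
- loupe: the whole hand lens; origin on its underside, 10 mm below the lens centre
- tape_roll: bystander: roll of tan tape lying flat, 71 mm across, 12 mm high, with a hole; origin under its centre
- spare_dish: bystander: another lidded dish lying on the bench, 90 mm across, 16 mm high; origin under its centre
- amber_bottle: bystander: brown bottle 48 mm across, 108 mm high; origin under its centre
- beaker: bystander: clear beaker 55 mm across, 69 mm high; origin under its centre
- specimen_tube: bystander: standing capped tube 29 mm across, 66 mm high; origin under its centre
Mind the look-alikes: they are no part of the job. Of the things like the loupe, leave any that is green; of the rest the larger one is meant.

How it is judged (in metres and radians):
On the way, in this order (a step that is already met when the one before it is completed fails the run):
1. the carriage is fully home at its end stop (value of joint carriage above 0.086 m), for 0.2 s.
2. the lens is lifted in the gripper (height (world z) of lens_centre above 0.06 m and contact force between loupe and the fingers above 1 N), for 0.2 s.
At the end, for the whole second after the job is handed in: the carriage is within 4 mm of its end stop; the lens is gripped by the fingers and touches no part of the stage, its centre within 12 mm (horizontally) of the dish's centre and within 6 mm of the pointer's height, its axis within 0.12 rad (7 degrees) of vertical, slower than 20 mm/s (value of joint carriage above 0.086 m and horizontal distance between lens_centre and dish_centre below 0.012 m and z of lens_centre in the frame of focus_mark between -0.006 and 0.006 m and angle between lens_centre's own z axis and vertical below 0.12 rad and linear speed of loupe below 0.02 m/s and contact force between loupe and the fingers above 1 N and contact force between loupe and stage below 0.2 N); the arm keeps its last pose, push and grip.
It fails at once if the pointer is shifted by more than 6 mm (distance of focus_mark from where it was at the start of the episode above 0.006 m).
It fails at once if the lens is knocked against the stage or dish (over 4 N) (contact force between loupe and stage above 4 N).
It fails at once if a bystander is shifted by more than 30 mm (distance of any of tape_roll, spare_dish, amber_bottle, beaker, specimen_tube from where it was at the start of the episode above 0.03 m).
It also fails if it takes over 59 s, if anything falls off the work surface, if the arm or the gripper's body presses on something with over 40 N, if the wrist force passes 120 N, or if a joint passes its speed limit or range.

## Working session

There is one attempt and no reset: what is moved stays moved. The work goes in short steps, Python scripts to look and compute and a tool call to move; the robot and the scene stay as the last step left them, time stands still between calls to the robot, and variables do not carry over. Pictures are saved under pics/ and viewed, about 8 in all and at most 12, crops included, and the job is handed in when it is done.

Besides the shell and the picture viewer there is one more tool, called after "Emit:" in YAML: its name, and indented under it one key for each argument. jog_arm: Moves the arm, as the interface text tells. Its arguments: {"type":"object","properties":{"moves":{"type":"array","items":{"type":"array","items":{"type":"array","items":{"type":"number"}}}},"gripper":{"type":"number"},"squeeze":{"type":"number"}},"required":["moves"]}

```bash
mkdir -p pics
cat > h.py <<'E'
import numpy as np,cv2
from cell import manip
def P(name):
    p=manip.camera_params(name);R=cv2.Rodrigues(np.array(p['rvec'],float))[0];return p,R,np.array(p['tvec'],float).ravel()
def pt(name,u,v,d):
    p,R,t=P(name);c=np.array([(u-p['cx'])/p['fx']*d,(v-p['cy'])/p['fy']*d,d]);return R.T@(c-t)
def onz(name,u,v,z):
    p,R,t=P(name);r=R.T@np.array([(u-p['cx'])/p['fx'],(v-p['cy'])/p['fy'],1.]);o=-R.T@t;return o+r*(z-o[2])/r[2]
def proj(name,X):
    p,R,t=P(name);c=R@np.array(X,float)+t;return p['fx']*c[0]/c[2]+p['cx'],p['fy']*c[1]/c[2]+p['cy']
def cloud(name,d):
    p,R,t=P(name);v,u=np.mgrid[:480,:640];c=np.stack([(u-p['cx'])/p['fx']*d,(v-p['cy'])/p['fy']*d,d],-1)
    X=(c-t)@R;X[d<=0]=np.nan;return X
E
python3 - <<'E'
from h import *
for n in('top','scene'):
    a,d=manip.camera(n);cv2.imwrite(f'pics/{n}0.png',a);np.save(f'{n}0.npy',d)
    p,R,t=P(n);print(n,-R.T@t,p['fx'])
print(manip.read_state(),manip.tcp_to_tips)
E
```

```text
top [ 294.55916963  -57.50091439 1430.3768634 ] 558.2307847118832
scene [-333.68442336 -682.48353408  991.37989328] 555.9118290521525
{'clock': 0.1, 'joints': array([ 1.20740193e+00,  3.00387460e-01,  1.52148675e+00, -9.15615603e-06,
        1.32067329e+00, -6.65955092e-02]), 'qd': array([ 6.03268486e-05, -3.15643796e-03, -1.54740480e-03,  1.11465265e-03,
       -8.88552310e-04, -4.05561365e-04]), 'effort': array([ 7.57583475e-04, -5.32644296e+01, -3.53275216e+01,  7.09861424e-02,
        2.35848088e-02, -4.87489899e-05]), 'eef_pos': array([160.78571754, 525.76735854, 223.97210006]), 'eef_rot': array([ 3.08428535,  1.56984144, -1.92490025]), 'wrist_force': array([ 0.6259818 ,  0.49893975, -0.32502755]), 'moment': array([-0.00505818, -0.04211597, -0.00784671]), 'finger_gap': 94.00094647886797} 19.0
```

View pics/top0.png

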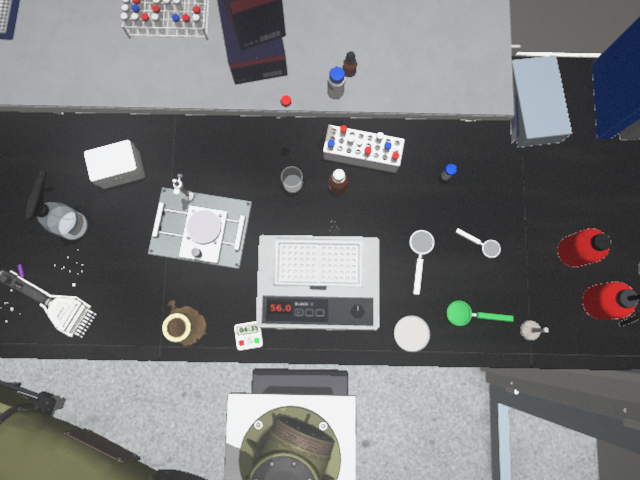

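View pics/scene0.png

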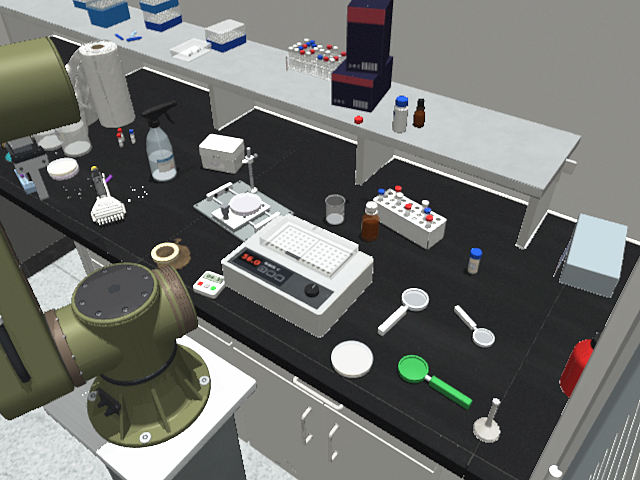

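Top view candidates for the loupe: the large white lens at (422,242), a small white lens at (491,248), and a green lens at (459,313). By the description it is the large white one. The stage is at (203,228), its knob near (196,253) and its post near (180,185). I'll check both in enlarged crops.

Run:
```python
from h import *
a=cv2.imread('pics/top0.png')
s=cv2.resize(a[165:285,140:260],None,fx=5,fy=5,interpolation=cv2.INTER_CUBIC)
l=cv2.resize(a[220:300,380:420+40],None,fx=5,fy=5,interpolation=cv2.INTER_CUBIC)
c=np.zeros((600,800,3),np.uint8);c[:,:600]=s;l2=cv2.resize(a[220:300,400:440],None,fx=5,fy=5,interpolation=cv2.INTER_CUBIC);c[:400,600:]=l2
cv2.imwrite('pics/crop1.png',c)
d=np.load('top0.npy');X=cloud('top',d)
# lens: white pixels
g=a.min(2)
for nm,(u0,u1,v0,v1) in dict(lens=(400,440,225,300)).items():
    m=np.zeros(g.shape,bool);m[v0:v1,u0:u1]=g[v0:v1,u0:u1]>90
    v,u=np.nonzero(m);W=np.array([onz('top',x,y,16) for x,y in zip(u,v)]);print(len(u),W.min(0),W.max(0))
    print('z',np.nanpercentile(X[m][:,2],[5,50,95]))
for q in [(422,242),(418,290),(203,226),(196,253),(180,183),(291,180),(338,180),(177,328),(411,334),(450,172),(340,270),(248,336)]:
    u,v=q;print(q,np.round(X[v,u]))
Z=X[...,2][165:285,140:260]
print('TCPpx',proj('top',[160,526,224]))
```

```text
817 [ 404.16298971 -356.92627803   16.        ] [ 572.19190771 -292.39411529   16.        ]
z [-0.78629946 13.22062    20.9710269 ]
(422, 242) [ 539. -327.   13.]
(418, 290) [ 414. -314.   19.]
(203, 226) [563. 233.  46.]
(196, 253) [489. 240.  74.]
(180, 183) [650. 276. 131.]
(291, 180) [699.  16.   6.]
(338, 180) [ 675. -105.   98.]
(177, 328) [307. 292.   5.]
(411, 334) [ 304. -295.   18.]
(450, 172) [ 714. -392.   58.]
(340, 270) [ 450. -112.  115.]
(248, 336) [291. 112.  12.]
TCPpx (np.float64(34.91265001265822), np.float64(395.7782035301443))
```

View pics/crop1.png

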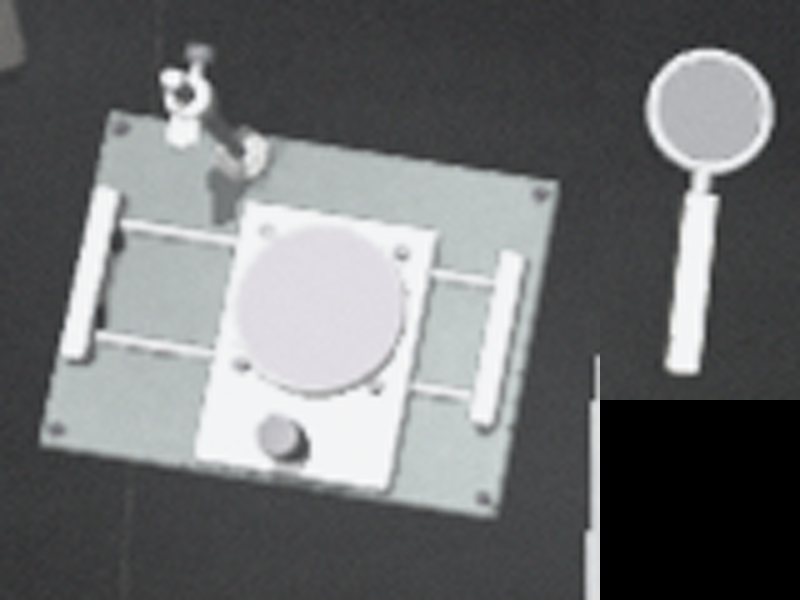

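```bash
cat > st.py <<'E'
from h import *
c=np.array([(110,112),(558,182),(497,517),(40,445)])/5+[140,165]-0.4
W=np.array([onz('top',u,v,12) for u,v in c])[:,:2]
ctr=W.mean(0); ey=(W[0]-W[1]+W[3]-W[2]);yaw=np.arctan2(ey[1],ey[0])-np.pi/2
Rz=np.array([[np.cos(yaw),-np.sin(yaw)],[np.sin(yaw),np.cos(yaw)]])
def w(x,y,z):return np.r_[ctr+Rz@[x,y],z]
E
python3 - <<'E'
from st import *
print(W,ctr,yaw,np.linalg.norm(W[0]-W[1]),np.linalg.norm(W[1]-W[2]))
dish=onz('top',320/5+139.6,310/5+164.6,43)[:2];kn=onz('top',278/5+139.6,437/5+164.6,72)[:2]
print('dish',dish,Rz.T@(dish-ctr),'knob',kn,Rz.T@(kn-ctr),'home dish',w(0,45,43))
d=np.load('top0.npy');X=cloud('top',d)
Y=(X[...,:2]-ctr)@Rz
m=(np.abs(Y[...,0]-50)<60)&(np.abs(Y[...,1]-45)<40)&(X[...,2]>60)
v,u=np.nonzero(m)
for a,b in zip(u,v):print(a,b,np.round(Y[b,a]),round(float(X[b,a,2])),end=';')
for z in(12,90,110,130,162):
  for n in('top','scene'):
    p=np.array(proj(n,w(76,45,z)));print(z,n,p, (p-[139.6,164.6])*5 if n=='top' else '')
a=cv2.imread('pics/scene0.png');cv2.imwrite('pics/crop2.png',cv2.resize(a[140:240,190:300],None,fx=6,fy=6,interpolation=cv2.INTER_CUBIC)[:600,:800])
E
```

```text
[[670.7694711  353.53281434]
 [638.10203851 117.81979872]
 [461.81768707 141.92519463]
 [494.16863342 377.57353273]] [566.21445753 247.71283511] -0.13707246126774497 237.9659363934191 177.92482309666704
dish [561.61727106 231.60945596] [ -2.353642   -16.58051003] knob [492.08148778 242.72471119] [-72.75602719 -15.07113439] home dish [572.36342066 292.29074726  43.        ]
178 173 [103.  49.] 129;177 174 [100.  51.] 131;178 174 [100.  48.] 133;179 174 [102.  47.] 128;180 174 [101.  44.] 130;181 174 [102.  41.] 130;177 175 [98. 51.] 128;178 175 [97. 47.] 134;179 175 [98. 45.] 134;180 175 [100.  44.] 128;181 175 [99. 41.] 129;182 175 [102.  41.] 121;177 176 [95. 49.] 132;178 176 [96. 48.] 129;179 176 [96. 45.] 132;180 176 [96. 43.] 131;181 176 [97. 40.] 130;178 177 [94. 48.] 127;179 177 [95. 46.] 125;180 177 [95. 44.] 126;181 177 [96. 41.] 125;174 178 [83. 48.] 156;178 178 [91. 47.] 130;179 178 [93. 46.] 124;172 179 [79. 51.] 160;173 179 [79. 49.] 159;174 179 [79. 46.] 162;175 179 [80. 44.] 162;177 179 [88. 48.] 130;178 179 [89. 47.] 127;179 179 [90. 45.] 127;172 180 [77. 51.] 159;173 
[... 2708 characters left out ...]
192 [73. 46.] 67;184 192 [74. 45.] 60;185 192 [75. 42.] 61;175 193 [54. 47.] 127;176 193 [55. 45.] 126;177 193 [56. 44.] 122;178 193 [55. 40.] 127;175 194 [52. 47.] 127;176 194 [53. 45.] 123;12 top [188.46531385 196.15095581] [244.32656927 157.75477906]
12 scene [251.9924005  191.08029936] 
90 top [181.37483905 188.35999026] [208.87419524 118.7999513 ]
90 scene [249.67233976 169.30607074] 
110 top [179.42764073 186.22042197] [199.13820363 108.10210985]
110 scene [249.05393009 163.5021737 ] 
130 top [177.42316353 184.01791605] [189.11581766  97.08958023]
130 scene [248.42545865 157.60384501] 
162 top [174.09039961 180.35589769] [172.45199806  78.77948844]
162 scene [247.39835486 147.96427301]
```

View pics/crop2.png

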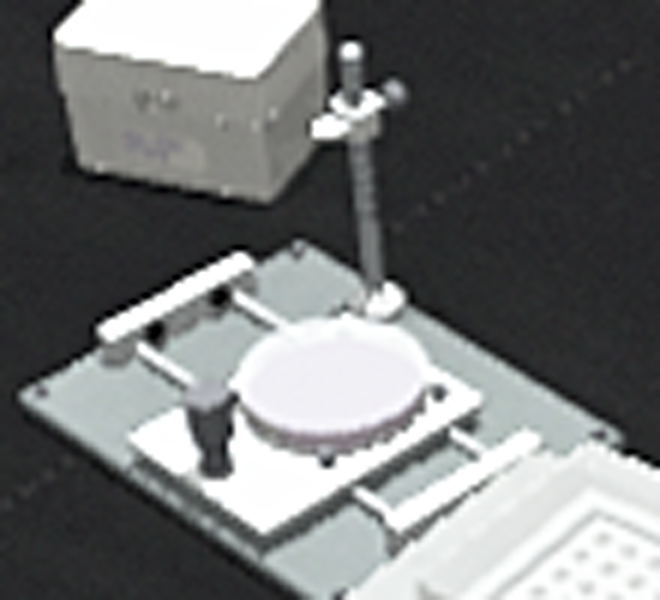

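The scene crop shows the pointer (325,127) and collar (360,110) on the post at (350,50)–(385,300), and the knob at (210,400). The stage fit gives 238 x 178 mm (240 x 180 expected), and the knob sits 72.8 mm from the dish axis (72 expected). Next I work out the approach to the knob.

```bash
cat > nav.py <<'E'
from h import *
from scipy.spatial.transform import Rotation as Ro
def go(pos,jaw):
    s=manip.read_state();R=Ro.from_euler('xyz',s['eef_rot']);M=R.as_matrix()
    best=None
    for sg in(1,-1):
        z=sg*np.r_[np.array(jaw)/np.linalg.norm(jaw),0];x=np.array([0,0,-1.]);T=np.stack([x,np.cross(z,x),z],1)
        r=np.degrees((Ro.from_matrix(T)*R.inv()).as_rotvec())
        if best is None or np.linalg.norm(r)<np.linalg.norm(best):best=r
    print('t',s['clock'],'pos',s['eef_pos'].round(1),'d',(np.array(pos)-s['eef_pos']).round(1),'rot',best.round(2),'jaw',M[:,2].round(3),'j',s['joints'].round(2),'F',s['wrist_force'].round(1),'gap',round(s['finger_gap'],1))
E
python3 - <<'E'
from nav import *;from st import *
print('ey',Rz[:,1],'knob',w(-72,-15.5,62))
go(w(-72,-15.5,130),Rz[:,1])
# lens fit
a=cv2.imread('pics/top0.png');d=np.load('top0.npy')
g=a.min(2)>130
m=np.zeros_like(g);m[258:300,405:432]=g[258:300,405:432]
v,u=np.nonzero(m);H=np.array([onz('top',x,y,20) for x,y in zip(u,v)])[:,:2];dv=np.linalg.svd(H-H.mean(0))[2][0];dv*=np.sign(dv[0])
pr=(H-H.mean(0))@dv;print('handle c',H.mean(0),'dir',dv,'ext',pr.min(),pr.max(),len(u))
L=onz('top',(710/1-600)/5+400-.4,111/5+220-.4,16);print('lens',L,'dist',np.linalg.norm(L[:2]-H.mean(0)),'dir2',(L[:2]-H.mean(0)))
E
```

```text
ey [0.13664363 0.99062027] knob [492.77182188 242.19656193  62.        ]
t 0.1 pos [160.8 525.8 224. ] d [ 332.  -283.6  -94. ] rot [ 0.05 -0.01  9.15] jaw [ 0.292  0.956 -0.001] j [ 1.21  0.3   1.52 -0.    1.32 -0.07] F [ 0.6  0.5 -0.3] gap 94.0
handle c [ 449.49693791 -313.88179777] dir [ 0.99268925 -0.12069817] ext -46.57273228293568 47.12313121531316 256
lens [ 538.6355884  -324.88981206   16.        ] dist 89.81578585659061 dir2 [ 89.13865049 -11.00801429]
```

Emit:
jog_arm:
  moves:
    - [[33, -28, -5, 0, 0, 1.8], [33, -28, -5, 0, 0, 1.8], [33, -28, -5, 0, 0, 1.8], [33, -28, -5, 0, 0, 1.8], [33, -28, -5, 0, 0, 1.8]]
  gripper: 0
  squeeze: 20

```text
clock: 0.6
eef_pos: [326.7, 382.6, 197.0]
eef_rot: [2.611, 1.568, -2.228]
wrist_force: [0.4, 0.0, 0.5]
finger_gap: 57.6
```

Emit:
jog_arm:
  moves:
    - [[33, -28, -5, 0, 0, 0], [33, -28, -5, 0, 0, 0], [33, -28, -5, 0, 0, 0], [30, -25, -5, 0, 0, 0], [0, 0, 0, 0, 0, 0]]

```text
clock: 1.1
eef_pos: [462.3, 264.5, 174.5]
eef_rot: [2.49, 1.566, -2.351]
wrist_force: [-0.1, 0.6, 1.2]
finger_gap: 47.0
```

Run:
```python
from nav import *;from st import *
go(w(-72,-15.5,63),Rz[:,1])
a,d=manip.camera('wrist');cv2.imwrite('pics/w1.png',a);np.save('w1.npy',d)
for n,X in dict(knob=w(-72,-15.5,72),dish=w(0,-16,43),tip=w(51,45,122)).items():print(n,proj('wrist',X))
```

```text
t 1.1 pos [462.3 264.5 174.5] d [  30.5  -22.3 -111.5] rot [ 0.21 -0.21 -0.46] jaw [ 0.129  0.992 -0.004] j [ 0.45  0.31  1.63 -0.    1.21 -0.99] F [-0.1  0.6  1.2] gap 47.0
knob (np.float64(300.58478470129575), np.float64(293.8138143810503))
dish (np.float64(302.8472111250733), np.float64(368.30663774789093))
tip (np.float64(394.5699561190205), np.float64(512.5695292882557))
```

View pics/w1.png

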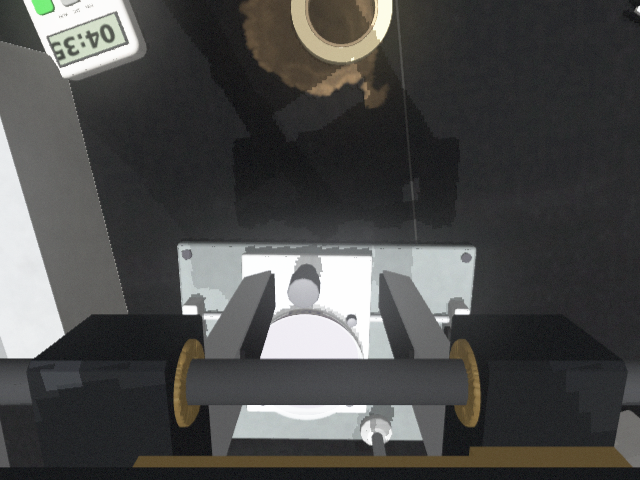

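The wrist view shows the knob head at (303,293) between the fingers. I predicted (301,294), so the stage fit is good. Moving over the knob and descending.

Emit:
jog_arm:
  moves:
    - [[30, -22, 0, 0, 0, -0.4], [0, 0, -40, 0, 0, 0], [0, 0, -40, 0, 0, 0], [0, 0, -26, 0, 0, 0], [0, 0, -4, 0, 0, 0]]

```text
clock: 1.65
eef_pos: [489.5, 246.7, 63.0]
eef_rot: [2.458, 1.569, -2.387]
wrist_force: [0.3, -0.5, 0.5]
finger_gap: 46.7
```

Run:
```python
from nav import *;from st import *
go(w(-72,-15.5,63),Rz[:,1])
```

```text
t 1.65 pos [489.5 246.7  63. ] d [ 3.3 -4.5  0. ] rot [ 0.08 -0.08 -0.27] jaw [ 0.132  0.991 -0.002] j [ 0.4   0.48  1.67 -0.    0.99 -1.04] F [ 0.3 -0.5  0.5] gap 46.7
```

Emit:
jog_arm:
  moves:
    - [[3, -4, 0, 0, 0, -0.3], [0, 0, 0, 0, 0, 0], [0, 0, 0, 0, 0, 0], [0, 0, 0, 0, 0, 0], [0, 0, 0, 0, 0, 0]]
  gripper: -1

```text
clock: 2.15
eef_pos: [492.8, 244.3, 66.5]
eef_rot: [-1.461, 1.569, -0.026]
wrist_force: [4.9, 0.8, -15.1]
finger_gap: 21.7
```

Run:
```python
from nav import *;from st import *
go(w(-72,45,63),Rz[:,1])
```

```text
t 2.15 pos [492.8 244.3  66.5] d [ 8.2 57.8 -3.5] rot [ 0.    0.1  -0.07] jaw [0.136 0.991 0.   ] j [ 0.39  0.48  1.67 -0.    0.99 -1.04] F [  4.9   0.8 -15.1] gap 21.7
```

Emit:
jog_arm:
  moves:
    - [[1.4, 10, -1, 0, 0, 0], [2, 15, 0, 0, 0, 0], [2, 15, 0, 0, 0, 0], [1.4, 10, 0, 0, 0, 0], [0.7, 5, 0, 0, 0, 0]]

```text
clock: 2.65
eef_pos: [501.1, 302.8, 66.4]
eef_rot: [-1.87, 1.568, -0.436]
wrist_force: [1.4, -3.2, -2.4]
finger_gap: 21.2
```

Run:
```python
from nav import *;from st import *
go(w(-72,45,65),Rz[:,1])
```

```text
t 2.65 pos [501.1 302.8  66.4] d [-0.1 -0.7 -1.4] rot [ 0.07  0.14 -0.02] jaw [ 0.136  0.991 -0.001] j [ 0.48  0.55  1.56 -0.    1.03 -0.95] F [ 1.4 -3.2 -2.4] gap 21.2
```

Force is only the 3 N of friction so far, so I push gently until the stop answers.

Emit:
jog_arm:
  moves:
    - [[0.5, 4, 0, 0, 0, 0], [0.5, 4, 0, 0, 0, 0], [0.3, 2, 0, 0, 0, 0]]

```text
clock: 2.95
eef_pos: [501.4, 304.2, 66.0]
eef_rot: [2.987, 1.548, -1.861]
wrist_force: [-5.4, -17.6, 6.1]
finger_gap: 21.2
```

Run:
```python
from nav import *;from st import *
go(w(-72,45,65),Rz[:,1])
```

```text
t 2.95 pos [501.4 304.2  66. ] d [-0.3 -2.  -1. ] rot [ 1.27 -0.38 -0.07] jaw [ 0.135  0.991 -0.023] j [ 0.49  0.56  1.55 -0.02  1.05 -0.94] F [ -5.4 -17.6   6.1] gap 21.2
```

The stop answers at 17.6 N. I hold briefly, release and lift.

Emit:
jog_arm:
  moves:
    - [[0.1, 1, 0, 0, 0, 0], [0.1, 1, 0, 0, 0, 0], [0, 0, 0, 0, 0, 0]]

```text
clock: 3.25
eef_pos: [501.3, 303.9, 66.2]
eef_rot: [2.932, 1.543, -1.917]
wrist_force: [0.2, 0.2, -4.2]
finger_gap: 21.2
```

Emit:
jog_arm:
  moves:
    - [[0, 0, 0, 0, 0, 0], [0, 0, 0, 0, 0, 0], [0, 0, 0, 0, 0, 0], [0, 0, 0, 0, 0, 0], [0, 0, 40, 0, 0, 0]]
  gripper: 0

```text
clock: 3.75
eef_pos: [499.6, 304.7, 103.4]
eef_rot: [2.781, 1.539, -2.068]
wrist_force: [0.2, 0.5, 0.5]
finger_gap: 47.0
```

Emit:
jog_arm:
  moves:
    - [[-20, -40, 40, 0, 0, 0], [-10, -45, 20, 0, 0, 0], [0, -45, 20, 0, 0, 0], [0, -45, 20, 0, 0, 0], [0, 0, 0, 0, 0, 0]]

```text
clock: 4.25
eef_pos: [472.2, 132.8, 206.3]
eef_rot: [3.03, 1.545, -1.815]
wrist_force: [-0.8, -0.5, 0.2]
finger_gap: 46.9
```

Run:
```python
from nav import *;from st import *
go([464,-316,100],[.12,.99])
for n in('top','wrist'):
    a,d=manip.camera(n);cv2.imwrite(f'pics/{n}2.png',a);np.save(f'{n}2.npy',d)
    if n=='top':t=a
p,R,tt=P('wrist');print('wristcam',-R.T@tt)
print([proj('wrist',w(51,45,z)) for z in(110,130)])
a=cv2.imread('pics/wrist2.png')
c=np.zeros((600,800,3),np.uint8);c[:,:500]=cv2.resize(t[165:285,150:250],None,fx=5,fy=5,interpolation=cv2.INTER_CUBIC);c[:225,500:]=cv2.resize(a,(300,225));cv2.imwrite('pics/c3.png',c)
```

```text
t 4.25 pos [472.2 132.8 206.3] d [  -8.2 -448.8 -106.3] rot [ 1.42 -0.35  0.71] jaw [ 0.133  0.991 -0.025] j [ 0.21  0.19  1.7  -0.02  1.26 -1.22] F [-0.8 -0.5  0.2] gap 46.9
wristcam [406.99764467 147.08713272 364.08546   ]
[(np.float64(577.8438728196134), np.float64(433.5776794360339)), (np.float64(595.2341065925069), np.float64(454.9312379912408))]
```

View pics/c3.png

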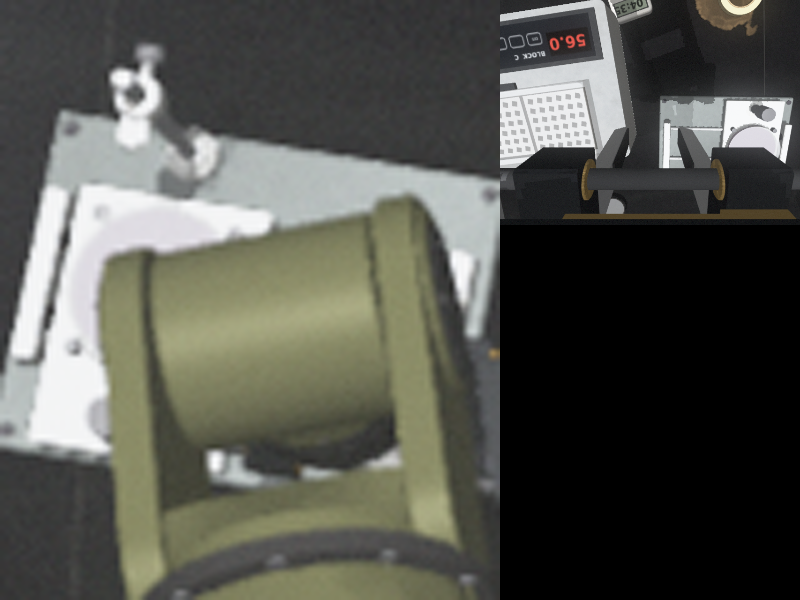

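The carriage plate now sits against the left end block (60,190)–(20,360), and the post and pointer look unmoved. Going over to the lens.

Emit:
jog_arm:
  moves:
    - [[-2, -49, 0, 1.4, -0.3, 0.7], [-2, -49, 0, 0, 0, 0], [-2, -49, 0, 0, 0, 0], [-2, -49, 0, 0, 0, 0], [-2, -49, 0, 0, 0, 0]]

```text
clock: 4.85
eef_pos: [460.9, -105.6, 199.9]
eef_rot: [1.32, 1.562, 2.79]
wrist_force: [1.0, -0.5, 0.2]
finger_gap: 46.9
```

Emit:
jog_arm:
  moves:
    - [[0, -49, 0, 0, 0, 0], [0, -49, 0, 0, 0, 0], [0, -49, 0, 0, 0, 0], [0, -40, 0, 0, 0, 0], [0, -20, -20, 0, 0, 0]]

```text
clock: 5.35
eef_pos: [463.4, -318.3, 176.3]
eef_rot: [1.206, 1.559, 2.681]
wrist_force: [0.7, 0.8, -0.9]
finger_gap: 46.6
```

Run:
```python
from nav import *
go([464,-316,60],[.1207,.9927])
```

```text
t 5.35 pos [ 463.4 -318.3  176.3] d [   0.6    2.3 -116.3] rot [-0.3  -0.58 -1.45] jaw [0.095 0.995 0.004] j [-0.67  0.38  1.54 -0.    1.24 -2.14] F [ 0.7  0.8 -0.9] gap 46.6
```

Emit:
jog_arm:
  moves:
    - [[0, 2, -45, -0.3, -0.6, -1.4], [0, 0, -40, 0, 0, 0], [0, 0, -20, 0, 0, 0], [0, 0, -3, 0, 0, 0], [0, 0, 0, 0, 0, 0]]

```text
clock: 5.85
eef_pos: [465.4, -312.6, 57.0]
eef_rot: [0.904, 1.562, 2.357]
wrist_force: [-0.6, -0.0, 0.2]
finger_gap: 46.9
```

Run:
```python
from nav import *
go([464.2,-315.8,21.5],[.1207,.9927])
a,d=manip.camera('wrist');cv2.imwrite('pics/w3.png',a)
L=np.array([538.6,-324.9]);dv=np.array([.9927,-.1207])
for k in(44,75,136):print(k,proj('wrist',np.r_[L-k*dv,20]))
```

```text
t 5.85 pos [ 465.4 -312.6   57. ] d [ -1.2  -3.2 -35.5] rot [-0.36 -0.35 -0.15] jaw [0.118 0.993 0.005] j [-0.66  0.52  1.63  0.    1.   -2.11] F [-0.6 -0.   0.2] gap 46.9
44 (np.float64(322.60250339033956), np.float64(332.1080340146023))
75 (np.float64(322.6754221983089), np.float64(274.11494014451915))
136 (np.float64(322.834431897597), np.float64(147.65285616537386))
```

View pics/w3.png

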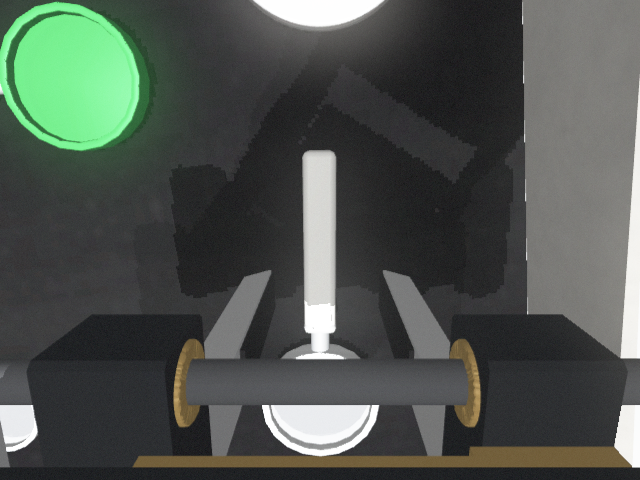

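The big white lens's handle lies between the fingers, its ends at (319,151) and (320,333), parallel to them and about 1 mm off my prediction. Descending and gripping.

Emit:
jog_arm:
  moves:
    - [[-1, -4, -10, -0.3, -0.3, -0.1], [0, 0, -15, 0, 0, 0], [0, 0, -8, 0, 0, 0], [0, 0, -1, 0, 0, 0], [0, 0, 0, 0, 0, 0]]

```text
clock: 6.4
eef_pos: [466.1, -317.3, 23.4]
eef_rot: [-2.078, 1.566, -0.626]
wrist_force: [0.5, 0.6, -0.1]
finger_gap: 46.8
```

Run:
```python
from nav import *
go([464,-317,21.5],[.1207,.9927])
```

```text
t 6.4 pos [ 466.1 -317.3   23.4] d [-2.1  0.3 -1.9] rot [ 0.16  0.22 -0.1 ] jaw [ 0.119  0.993 -0.002] j [-0.66  0.57  1.65  0.    0.92 -2.11] F [ 0.5  0.6 -0.1] gap 46.8
```

Emit:
jog_arm:
  moves:
    - [[0, 0, -1.5, 0.1, 0.2, 0], [0, 0, 0, 0, 0, 0], [0, 0, 0, 0, 0, 0], [0, 0, 0, 0, 0, 0], [0, 0, 0, 0, 0, 0]]
  gripper: -1
  squeeze: 35

```text
clock: 6.9
eef_pos: [466.5, -317.7, 22.9]
eef_rot: [-2.405, 1.568, -0.953]
wrist_force: [-0.5, -0.8, -1.9]
finger_gap: 15.8
```

Run:
```python
from nav import *
go([464,-317,180],[.1207,.9927])
```

```text
t 6.9 pos [ 466.5 -317.7   22.9] d [ -2.5   0.7 157.1] rot [ 0.11  0.08 -0.09] jaw [ 0.119  0.993 -0.002] j [-0.66  0.57  1.64 -0.    0.92 -2.11] F [-0.5 -0.8 -1.9] gap 15.8
```

Emit:
jog_arm:
  moves:
    - [[0, 0, 15, 0, 0, 0], [0, 0, 35, 0, 0, 0], [0, 0, 45, 0, 0, 0], [0, 0, 45, 0, 0, 0], [0, 0, 40, 0, 0, 0]]

```text
clock: 7.4
eef_pos: [463.4, -315.3, 208.0]
eef_rot: [1.122, 1.564, 2.573]
wrist_force: [0.9, -0.0, -0.4]
finger_gap: 15.7
```

Emit:
jog_arm:
  moves:
    - [[0, 0, 20, 0, 0, 0], [0, 0, 0, 0, 0, 0], [0, 0, 0, 0, 0, 0]]

```text
clock: 7.7
eef_pos: [464.1, -315.8, 237.3]
eef_rot: [-2.251, 1.566, -0.8]
wrist_force: [-0.1, -0.1, 0.0]
finger_gap: 15.6
```

Run:
```python
from nav import *
go([464,-317,220],[.1366,.9906])
s=manip.read_state();T=s['eef_pos'];a,d=manip.camera('scene');cv2.imwrite('pics/s4.png',a);X=cloud('scene',d)
L=T+[72,-8.7,-13];u,v=map(int,proj('scene',L));print('pred px',u,v)
m=np.zeros((480,640),bool);m[v-40:v+40,u-40:u+40]=1
m&=(np.linalg.norm(X[...,:2]-L[:2],axis=-1)<40)&(np.abs(X[...,2]-L[2])<40)&(a.min(2)>100)
Q=X[m];print(len(Q),Q.mean(0),Q.min(0),Q.max(0));c=np.linalg.svd(Q-Q.mean(0))[2][2];print('normal',c*np.sign(c[2]))
cv2.imwrite('pics/c4.png',cv2.resize(a[v-60:v+60,u-90:u+70],None,fx=4,fy=4,interpolation=cv2.INTER_CUBIC))
# pointer in the same camera
from st import *
X0=cloud('scene',np.load('scene0.npy'));a0=cv2.imread('pics/scene0.png');Y=(X0[...,:2]-ctr)@Rz
m=(Y[...,0]>45)&(Y[...,0]<64)&(abs(Y[...,1]-45)<8)&(X0[...,2]>85);print('ptr scene',[ (x,y,*Y[y,x].round(),X0[y,x,2].round()) for y,x in zip(*np.nonzero(m))])
```

```text
t 7.7 pos [ 464.1 -315.8  237.3] d [ -0.1  -1.2 -17.3] rot [ 0.21  0.2  -1.01] jaw [ 0.119  0.993 -0.003] j [-0.66  0.31  1.47 -0.    1.35 -2.11] F [-0.1 -0.1  0. ] gap 15.6
pred px 423 230
251 [ 525.4319484  -332.22432912  227.81117755] [ 500.32742454 -358.06173967  215.89733928] [ 564.25580373 -304.70153338  234.74249636]
normal [-0.01871014 -0.06045395  0.99799562]
ptr scene [(np.int64(244), np.int64(159), np.float64(64.0), np.float64(51.0), np.float64(129.0)), (np.int64(242), np.int64(160), np.float64(58.0), np.float64(53.0), np.float64(127.0)), (np.int64(243), np.int64(160), np.float64(62.0), np.float64(53.0), np.float64(125.0)), (np.int64(244), np.int64(160), np.float64(60.0), np.float64(46.0), np.float64(129.0)), (np.int64(245), np.int64(160), np.float64(64.0), np.float64(46.0), np.float64(127.0)), (np.int64(246), np.int64(160), np.float64(64.0), np.float64(41.0), np.float64(129.0)), (np.int64(242), np.int64(161), np.float64(53.0), np.float64(46.0), np.float64(129.0)), (np.int64(243), np.int64(161), np.float64(53.0), np.float64(42.0), np.float64(131.0)), (np.int64(244), np.int64(161), np.float64(56.0), np.float64(41.0), np.float64(130.0)), (np.int64(245), np.int64(161), np.float64(61.0), np.float64(43.0), np.float64(127.0)), (np.int64(246), np.int64(161), np.float64(63.0), np.float64(41.0), np.float64(126.0)), (np.int64(242), np.int64(162), np.float64(52.0), np.float64(45.0), np.float64(127.0)), (np.int64(243), np.int64(162), np.float64(54.0), np.float64(44.0), np.float64(126.0)), (np.int64(244), np.int64(162), np.float64(56.0), np.float64(41.0), np.float64(126.0)), (np.int64(245), np.int64(162), np.float64(56.0), np.float64(37.0), np.float64(128.0))]
```

View pics/c4.png

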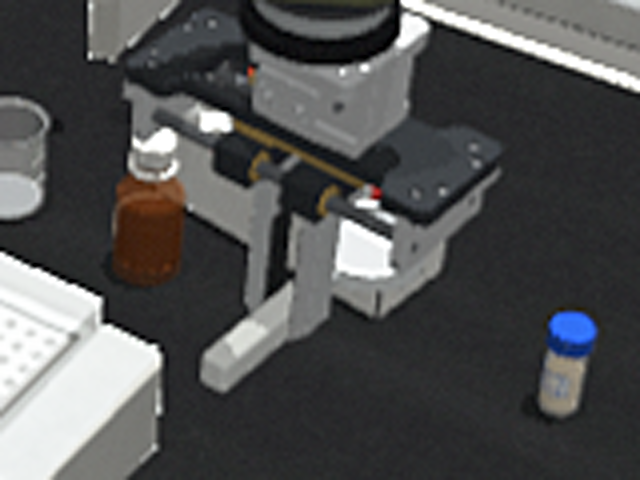

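The crop shows the lens's handle gripped by the fingers and roughly level, with the lens itself hidden behind the gripper. I refine the pointer height from both views and check the camera biases.

Run:
```python
from st import *
a0=cv2.imread('pics/scene0.png')
for n in('top','scene'):
    X=cloud(n,np.load(n+'0.npy'));Y=(X[...,:2]-ctr)@Rz
    m=(np.hypot(Y[...,0],Y[...,1]+16.6)<35)&(abs(X[...,2]-44)<8);print(n,'dish z',np.median(X[m][:,2]),len(X[m]))
    m=(abs(Y[...,0]+72)<8)&(abs(Y[...,1]+15)<8)&(X[...,2]>66);print('knob top',np.median(X[m][:,2]),len(X[m]))
    m=(Y[...,0]>50)&(Y[...,0]<62)&(abs(Y[...,1]-46)<7)&(X[...,2]>100);q=X[m];print('ptr',np.median(q[:,2]),q[:,2].std()/len(q)**.5,len(q))
    for z in(115,119,123,127):print(z,proj(n,w(51,45,z)),proj(n,w(65,45,z)))
    a=cv2.imread(f'pics/{n}0.png')
g=cv2.imread('pics/top0.png');s=a0
A=cv2.resize(g[176:206,160:200],(400*1,300),interpolation=cv2.INTER_NEAREST);B=cv2.resize(s[145:175,230:270],(400,300),interpolation=cv2.INTER_NEAREST)
cv2.imwrite('pics/c5.png',cv2.resize(np.hstack([A,B]),None,fx=1,fy=1))
```

```text
top dish z 43.344115597732795 578
knob top 70.7015031376096 39
ptr 125.6406901857458 0.610480210519358 20
115 (np.float64(176.88789700319316), np.float64(195.5618471313062)) (np.float64(178.03414035242946), np.float64(190.01815716649452))
119 (np.float64(176.48155363426946), np.float64(195.15087077926634)) (np.float64(177.63184943223996), np.float64(189.59169351686666))
123 (np.float64(176.07282452210572), np.float64(194.73748148258727)) (np.float64(177.22720066100132), np.float64(189.16273033838243))
127 (np.float64(175.66168859389978), np.float64(194.32165792820234)) (np.float64(176.82017324852916), np.float64(188.73124559162335))
scene dish z 46.163674996205586 287
knob top 74.26711528953672 22
ptr 126.93166156828165 0.5372014820805958 10
115 (np.float64(242.26655509926096), np.float64(165.54173293043812)) (np.float64(245.99408621497622), np.float64(163.57139293553195))
119 (np.float64(242.12924813835173), np.float64(164.36048752541157)) (np.float64(245.86350239039774), np.float64(162.39264272833285))
123 (np.float64(241.99149177533195), np.float64(163.1753759349083)) (np.float64(245.7324932336658), np.float64(161.2100531454252))
127 (np.float64(241.85328380026291), np.float64(161.98637914692858)) (np.float64(245.60105666332953), np.float64(160.02360539802982))
```

View pics/c5.png

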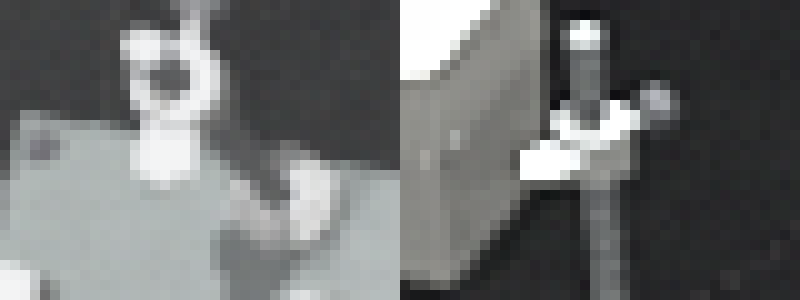

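Pointer height: the top camera's depth gives an upper surface at 125.6, and the scene camera gives 126.9 less its bias of about 2.7. The tip centre is therefore about 123 mm. Carrying the lens across at z ≈ 237.

Emit:
jog_arm:
  moves:
    - [[1, 20, 0, 0, 0, 0], [2, 35, 0, 0, 0, 0], [3, 45, 0, 0, 0, 0], [3, 45, 0, 0, 0, 0], [3, 45, 0, 0, 0, 0]]

```text
clock: 8.25
eef_pos: [472.6, -122.9, 228.5]
eef_rot: [1.44, 1.562, 2.884]
wrist_force: [1.0, 0.3, -0.3]
finger_gap: 15.4
```

Emit:
jog_arm:
  moves:
    - [[2, 45, 0, 0, 0, 0], [2, 45, 0, 0, 0, 0], [2, 45, 0, 0, 0, 0], [3, 45, 0, 0, 0, 0], [3, 45, 0, 0, 0, 0]]

```text
clock: 8.75
eef_pos: [480.5, 111.3, 221.2]
eef_rot: [1.565, 1.55, 3.008]
wrist_force: [1.0, -0.1, -0.6]
finger_gap: 15.5
```

Run:
```python
from nav import *
go([500,301.7,237],[.119,.993])
```

```text
t 8.75 pos [480.5 111.3 221.2] d [ 19.5 190.4  15.8] rot [-0.15 -1.17  0.5 ] jaw [0.128 0.992 0.   ] j [ 0.15  0.19  1.67  0.01  1.31 -1.29] F [ 1.  -0.1 -0.6] gap 15.5
```

Emit:
jog_arm:
  moves:
    - [[4, 45, 2, -0.1, -1.1, 0.4], [4, 45, 2, 0, 0, 0], [4, 45, 2, 0, 0, 0], [4, 35, 2, 0, 0, 0], [2, 15, 0, 0, 0, 0]]

```text
clock: 9.25
eef_pos: [494.4, 306.6, 220.8]
eef_rot: [1.971, 1.557, -2.859]
wrist_force: [0.1, -0.7, -0.6]
finger_gap: 15.6
```

Emit:
jog_arm:
  moves:
    - [[0, 0, 0, 0, 0, 0], [0, 0, 0, 0, 0, 0]]

```text
clock: 9.45
eef_pos: [493.6, 306.8, 217.8]
eef_rot: [2.033, 1.553, -2.795]
wrist_force: [-0.0, 0.5, 0.0]
finger_gap: 15.2
```

Run:
```python
from nav import *
go([500,301.7,180],[.119,.993])
```

```text
t 9.45 pos [493.6 306.8 217.8] d [  6.4  -5.1 -37.8] rot [ 0.35 -0.97 -0.23] jaw [ 0.115  0.993 -0.008] j [ 0.49  0.38  1.42  0.    1.35 -0.96] F [-0.   0.5  0. ] gap 15.2
```

Emit:
jog_arm:
  moves:
    - [[6, -5, -10, 0.3, -0.9, -0.2], [0, 0, -15, 0, 0, 0], [0, 0, -10, 0, 0, 0], [0, 0, 0, 0, 0, 0]]

```text
clock: 9.85
eef_pos: [500.1, 296.1, 180.7]
eef_rot: [2.486, 1.568, -2.35]
wrist_force: [-0.3, 0.3, 0.6]
finger_gap: 15.6
```

Run:
```python
from nav import *;from st import *
go([500,301.7,136],[.119,.993])
s=manip.read_state()['eef_pos'];c=np.zeros((600,800,3),np.uint8)
for i,n in enumerate(('top','scene')):
    a,d=manip.camera(n);cv2.imwrite(f'pics/{n}6.png',a);np.save(f'{n}6.npy',d)
    L=s+[72.5,-8.7,-13];u,v=map(int,proj(n,L));print(n,u,v)
    k=a[v-50:v+50,u-50:u+50];c[100:500,400*i:400*i+400]=cv2.resize(k,(400,400),interpolation=cv2.INTER_CUBIC)
cv2.imwrite('pics/c6.png',c)
```

```text
t 9.85 pos [500.1 296.1 180.7] d [ -0.1   5.6 -44.7] rot [ 0.12 -0.12  0.25] jaw [ 0.123  0.992 -0.002] j [ 0.47  0.41  1.48 -0.    1.26 -0.97] F [-0.3  0.3  0.6] gap 15.6
top 169 211
scene 227 157
```

View pics/c6.png

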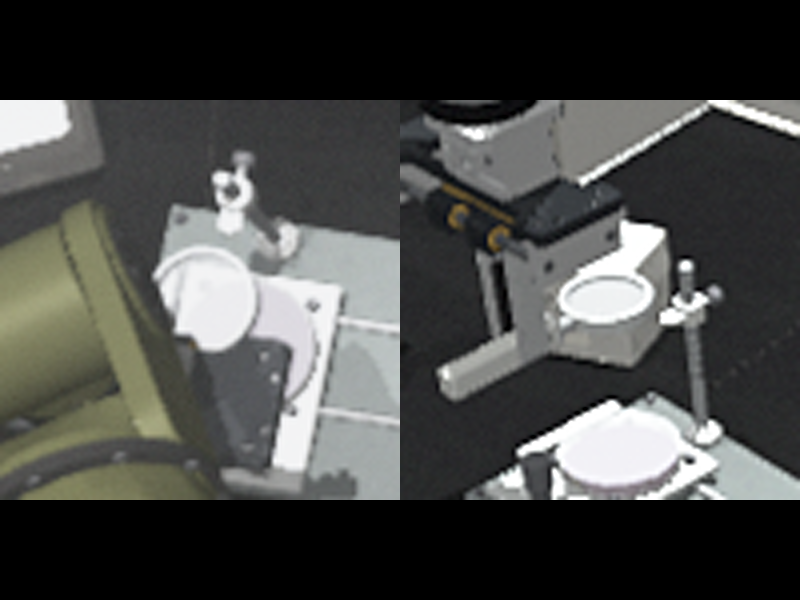

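Both views show the lens level in the gripper beside the pointer. Its centre is near (170,210) in top and (228,156) in scene, against predictions of (169,211) and (227,157). The dish and knob are in the home place below. I check the tilt and centring numerically.

```bash
cat > chk.py <<'E'
from nav import *;from st import *
def chk(save=None):
    s=manip.read_state()['eef_pos'];L=s+[72.5,-8.7,-13]
    for n in('top','scene'):
        a,d=manip.camera(n);X=cloud(n,d);Y=(X[...,:2]-ctr)@Rz
        if save:cv2.imwrite(f'pics/{n}{save}.png',a)
        f=(np.hypot(*np.moveaxis(X[...,:2]-L[:2],-1,0))<40)&(abs(X[...,2]-L[2])<14)&((X[...,:2]-L[:2])@[.993,-.119]>-33)&(a.min(2)>110)
        Q=X[f];c=Q.mean(0);
        for _ in range(3):
            nv=np.linalg.svd(Q-Q.mean(0),full_matrices=False)[2][2];r=abs((Q-Q.mean(0))@nv);Q=Q[r<3]if(r<3).sum()>20 else Q
        nv*=np.sign(nv[2]);print(n,'lens n',len(Q),'mid',((Q.min(0)+Q.max(0))/2).round(1),'pred',L.round(1),'medz',np.median(Q[:,2]).round(1),'normal',nv.round(3))
        f=(np.hypot(Y[...,0],Y[...,1]-45)<60)&(abs(X[...,2]-44)<5)&(a[...,1].astype(int)<a[...,0].astype(int)-4)
        D=X[f];print('  dish n',len(D),'mid',(D.min(0)+D.max(0))[:2]/2 if len(D) else '', 'exp',w(0,45,43)[:2])
        f=(Y[...,0]>50)&(Y[...,0]<62)&(abs(Y[...,1]-46)<7)&(X[...,2]>100);print('  ptr top',np.median(X[f][:,2]).round(1),f.sum())
E
python3 -c "
from chk import *
chk()
print([proj('scene',w(0,45+k,43)) for k in(-4,0)])"
```

```text
top lens n 334 mid [575.6 285.9 170.4] pred [573.  288.1 169.2] medz 170.3 normal [-0.017  0.029  0.999]
  dish n 191 mid [575.49911554 269.92961331] exp [572.36342066 292.29074726]
  ptr top 126.3 19
scene lens n 208 mid [573.  285.8 173.6] pred [573.  288.1 169.2] medz 173.7 normal [ 0.009 -0.023  1.   ]
  dish n 279 mid [564.60985507 283.16835246] exp [572.36342066 292.29074726]
  ptr top 129.1 11
[(np.float64(232.10638440836323), np.float64(194.20891182906638)), (np.float64(231.2190476583791), np.float64(193.65215133747))]
```

Emit:
jog_arm:
  moves:
    - [[-1, 7, 0, 0.1, -0.1, 0.2], [0, 0, -15, 0, 0, 0], [0, 0, -15, 0, 0, 0], [0, 0, -10, 0, 0, 0], [0, 0, 0, 0, 0, 0]]

```text
clock: 10.55
eef_pos: [500.1, 307.0, 144.3]
eef_rot: [-0.93, 1.563, 0.523]
wrist_force: [-0.5, 0.7, -0.8]
finger_gap: 16.1
```

Run:
```python
from chk import *
go([499,303,136.5],[.119,.993]);chk('7')
```

```text
t 10.55 pos [500.1 307.  144.3] d [-1.1 -4.  -7.8] rot [-0.23  0.4  -0.11] jaw [0.117 0.993 0.005] j [ 0.49  0.45  1.51  0.    1.17 -0.97] F [-0.5  0.7 -0.8] gap 16.1
top lens n 314 mid [574.2 295.8 133.1] pred [572.6 298.3 131.3] medz 132.9 normal [-0.014  0.026  1.   ]
  dish n 237 mid [576.43032982 275.81356533] exp [572.36342066 292.29074726]
  ptr top 126.7 22
scene lens n 192 mid [572.6 295.6 136.5] pred [572.6 298.3 131.3] medz 136.7 normal [ 0.003 -0.012  1.   ]
  dish n 283 mid [563.43780079 281.96487077] exp [572.36342066 292.29074726]
  ptr top 129.1 7
```

Emit:
jog_arm:
  moves:
    - [[-1, -3, -4, -0.2, 0.3, 0], [0, 0, -3, 0, 0, 0], [0, 0, 0, 0, 0, 0], [0, 0, 0, 0, 0, 0]]

```text
clock: 11.05
eef_pos: [500.2, 304.2, 140.0]
eef_rot: [-1.04, 1.565, 0.413]
wrist_force: [-0.7, 0.0, -0.7]
finger_gap: 16.0
```

Run:
```python
from chk import *
go([499,303,136.5],[.119,.993]);chk('8');go([499,303,136.5],[.119,.993])
a=cv2.imread('pics/top8.png')[165:265,110:230];b=cv2.imread('pics/scene8.png')[125:225,180:300]
cv2.imwrite('pics/c8.png',np.vstack([cv2.resize(k,None,fx=3,fy=3,interpolation=cv2.INTER_CUBIC)for k in(a,b)]))
```

```text
t 11.05 pos [500.2 304.2 140. ] d [-1.2 -1.2 -3.5] rot [-0.14  0.31 -0.09] jaw [0.117 0.993 0.003] j [ 0.48  0.45  1.51 -0.    1.17 -0.97] F [-0.7  0.  -0.7] gap 16.0
top lens n 297 mid [574.8 292.9 128.9] pred [572.7 295.5 127. ] medz 128.7 normal [-0.005  0.03   1.   ]
  dish n 202 mid [579.31330509 274.64545225] exp [572.36342066 292.29074726]
  ptr top 126.7 23
scene lens n 196 mid [572.9 292.2 130.9] pred [572.7 295.5 127. ] medz 131.1 normal [-0.022 -0.008  1.   ]
  dish n 265 mid [564.22227091 285.1136771 ] exp [572.36342066 292.29074726]
  ptr top 127.6 12
t 11.15 pos [500.1 304.2 139.9] d [-1.1 -1.2 -3.4] rot [-0.14  0.31 -0.1 ] jaw [0.117 0.993 0.003] j [ 0.48  0.45  1.51 -0.    1.17 -0.97] F [ 0.5  1.1 -0.3] gap 15.8
```

View pics/c8.png

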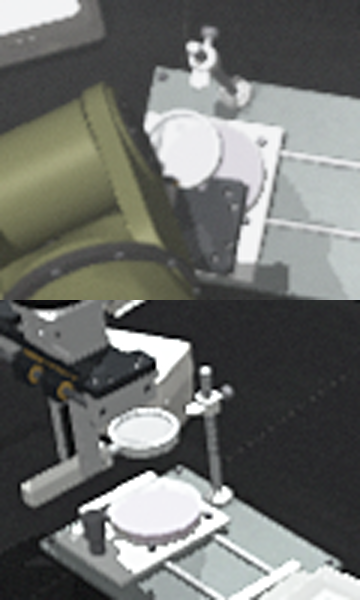

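Emit:
jog_arm:
  moves:
    - [[-1, 0, -2.5, 0, 0.3, 0], [0, 0, -0.5, 0, 0, 0], [0, 0, 0, 0, 0, 0], [0, 0, 0, 0, 0, 0], [0, 0, 0, 0, 0, 0]]

```text
clock: 11.65
eef_pos: [499.1, 304.2, 136.8]
eef_rot: [0.176, 1.568, 1.629]
wrist_force: [0.4, -0.2, -0.2]
finger_gap: 15.8
```

Run:
```python
from chk import *
go([499,303,137],[.119,.993]);chk('9');go([499,303,137],[.119,.993])
for X in (w(0,45,43),[573,292.5,124]):print(proj('scene',X))
```

```text
t 11.65 pos [499.1 304.2 136.8] d [-0.1 -1.2  0.2] rot [-0.14 -0.01 -0.1 ] jaw [0.117 0.993 0.002] j [ 0.48  0.46  1.52  0.    1.17 -0.97] F [ 0.4 -0.2 -0.2] gap 15.8
top lens n 315 mid [573.7 293.6 124.9] pred [571.6 295.5 123.8] medz 125.0 normal [-0.006  0.01   1.   ]
  dish n 201 mid [579.17262683 268.70351391] exp [572.36342066 292.29074726]
  ptr top 125.9 17
scene lens n 184 mid [570.7 293.2 127.6] pred [571.6 295.5 123.8] medz 127.8 normal [-0.017 -0.008  1.   ]
  dish n 278 mid [563.81225605 284.8747487 ] exp [572.36342066 292.29074726]
  ptr top 127.9 12
t 11.75 pos [499.1 304.3 136.8] d [-0.1 -1.3  0.2] rot [-0.14 -0.01 -0.1 ] jaw [0.117 0.993 0.002] j [ 0.48  0.46  1.52  0.    1.17 -0.97] F [ 0.2 -0.1 -0.5] gap 15.6
(np.float64(231.2190476583791), np.float64(193.65215133747))
(np.float64(228.1103439490939), np.float64(170.07200432286083))
```

```bash
python3 -c "
from cell import manip
print(manip.sign_off())"
```

```text
the job is handed in; nothing more can be done
None
```

The job is handed in at about 11.8 s of the 59 s. The carriage was pushed home by its knob, and the large white lens was held level over the dish at the pointer's height. The sign-off reports no verdict, so these are my own last checks:

| Check | Last reading | Limit |
|---|---|---|
| Carriage | stop answered with about 18 N; knob ended at its computed home place within about 2 mm | within 4 mm of the stop |
| Lens centre to dish centre, horizontally | lens at about (572, 293), dish at about (572.5, 293); error about 1–2 mm | 12 mm |
| Lens height against pointer | lens about 124 mm, pointer about 123.5–124 mm | within 6 mm |
| Tilt of the lens | about 1 degree in both cameras | 7 degrees |
| Motion | pose steady between the last two readings | 20 mm/s |
| Grip | 35 N set, gap 15.6–15.8 mm on the 16 mm handle | above 1 N contact |

- **Disagreements:** the scene camera read about 2–3 mm higher than the top camera, so I corrected for that. My automatic dish-centre check was spoiled because parts of the dish were hidden. The dish position therefore rests on the stage fit, the knob's position at the stop, and the dish's outline in the scene picture, which matched within about one pixel.
- **Bystanders and pointer:** I saw no sign that the bystanders or pointer had moved. I did not re-measure the bystanders' positions.

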